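Sound a blind bore and fit the matching post

ROBOT

A 6-joint arm with a two-finger parallel gripper is mounted at the origin on the work surface. World frame = base frame: x ahead of the robot, y to its left, z up, the work surface at z = 0. Lengths are in m, angles in degrees, forces in N, time in s.
With the tool pointing down it reaches from about 0.375 to 0.9 m from the base axis. Payload 3.1 kg.
Tool frame: the origin (TCP) lies at the very end of the fingers, on their centre line; the grasp point (between the pads) lies 19 mm behind it; z points along the fingers, y is the line along which they close (so a half turn about z gives the same grasp; the last joint's range is limited). The gripper opens to 87 mm and grips with 3 to 60 N. Pads are 19 mm wide; open, the fingers measure 117 mm over their backs; the gripper's body (75 mm by 190 mm) begins 51 mm behind the grasp point.
Start: joints at [53.657, 30.224, 82.088, -0, 67.689, -10.227], TCP at [0.275, 0.561, 0.223] pointing down, gripper open.
Joint ranges: [-176.69, 176.69], [-43.24, 126.21], [12.49, 139.97], [-82, 262], [0, 151.66], [-163.58, 163.58]. Speed limits (degrees/s): [159.86, 159.86, 180, 180, 180, 180].

INTERFACE

Orientations are given as a 3x3 rotation matrix whose columns are the frame's x, y, z axes.
In Python, from rig import bot gives the robot as it stands.
- The arm moves only by the tool move_arm, never from a script. Its argument "increments" is a list of rows, each an object with "xyz": the shift along the tool's x, y, z in mm, a list of three; "roll": the turn about the tool's z in rad; "grip": the opening in per cent of the stroke, from 0 (shut) to 100 (fully open). A call has 1 to 5 rows; each row shifts and turns the commanded pose from where the row before left it, along the tool's axes as they then stand; what a row does not reach is not made up. A row lasts 1/12 s, in which the tool goes at most 41.7 mm and 7.16 degrees, less where a joint would pass 70% of its speed; a pose out of reach is approached as far as the arm can. A call is refused whole if a number of a shift passes 41.7 or a number of a turn 0.125, either way. A call with a gripper value outside its range is refused whole. The fingers move at their own pace and stop on an object; the grip force is fixed at half the most. Time passes only in rows, so rows that do not move let the fingers close. It gives the time, the measured TCP pose, the force, the opening and the grip force at its end, in the units of the state.
- bot.read_state(): the state, without advancing time (a new reading comes with each control period).
- bot.capture(name): name is "scene" or "top" or "wrist"; returns (picture, depth): 384x512x3 uint8, red, green, blue; 384x512 float32, m along the optical axis (not along the pixel's ray), 0 where there is no reading.
- bot.camera_model(name): a dict with "intrinsics" (3x3 intrinsics, pixels), "rvec" (rotation vector, rad) and "tvec" (3), from world to camera coordinates, as OpenCV has them; the wrist camera has in their place "tool_from_camera" (4x4, takes a point from camera to tool coordinates, whose origin is the TCP and whose axes are the flange's). Camera axes: x right, y down, z forward; pixel columns grow to the right and rows downward; lengths in m; the calibration is good to about 2 mm. A picture is of the moment at which its call begins: read the wrist's pose just before it. camera_model takes no time and is no camera call.
- bot.hand_in(): hands the job in; it is judged then, once.
Trained networks look in the newest picture that a camera, given by its name, has taken for a name from the list of things; names that differ only in an ending like _2 or _b are one class to them, and where a whole thing is asked for, a point or a joint stands for the part that bears it (a point fixed in the world has none). Each returns a list of dicts, best first, with "conf" (0 to 1); they miss things now and then, are a little off and sometimes report something else, mostly with a low value. They report only what shows in the picture. A call takes as long as a camera call.
- bot.spot_in(label, camera): "at" ([x, y, z] in m, in the coordinates of the camera as it stood for that picture, good to about 4 mm: the middle of the surface that is visible of it).
- bot.trace(label, camera): "mask" (384x512 bool, what is visible of it).
The state is a dict: "time_s": time; "joint_positions": joint angles; "qvel": joint speeds; "tau": joint torques, N m; "position": TCP position; "tcp_rot": TCP orientation; "force": force on the tool from outside, world axes, zero at the start; "moment": the same for the moment, N m; "opening": opening from 0.0 (shut) to 1.0 (fully open); "grasp_force": force on a finger pad.
Only numpy, scipy, OpenCV 4.12 (cv2) and the standard library are available. Lean on these libraries where they do the work, as an engineer would, in place of code of your own. Each camera call takes 0.05 s, during which the arm holds its last target. There are 200 camera calls.

TASK

Find out how deep the blind bore in the bolted-down aluminium block is by lowering the orange-handled depth rod into it until its tip presses lightly on the bottom for a moment, then put the rod back in its stand. Then take from the blue rack the one post whose shank fills that depth, put it into the bore, press its collar firmly down onto the block and let go. Do not try a wrong post in the bore, leave the other posts in the rack, knock nothing over, and never push rod or post with more than 40 N.

Things in the scene. Friction and masses are not known exactly. Their poses are not given: they have to be found in the camera images.
- block: Fixed aluminium block 110 (x) x 80 (y) x 64 high on a dark steel base plate 170 x 100 x 10. Origin: centre of its underside, z up. A vertical round blind bore of 20 mm diameter (2 mm chamfer) goes down in the middle of its top face: 26, 38 or 50 mm deep (to 1 mm), varying from run to run, with a rigid floor.
- mouth (a point): Centre of the bore's mouth, level with the block's top, 64 mm above the bench; axes as the block. A thin black slit dust seal 5 mm below the mouth hides the bottom from sight and from depth cameras; rod and posts pass through it without resistance.
- rod: Loose depth rod, about 0.12 kg: steel rod 10 mm diameter, 80 long, chamfered tip; above it a flange 30 diameter x 4, then an orange square handle 22 x 22 x 45, from 84 to 129 mm above the tip. Origin: centre of the tip; z up to the handle, x and y normal to its faces. Black rings 26, 38, 50 mm from the tip. It starts upright in the stand, hung by its flange, tip 8 mm above the bench.
- stand_mouth (a point): Mouth centre of the 13 mm hole (2 mm chamfer, 84 deep) in the top of the grey stand, a fixed block 70 x 70 x 88 high; 88 mm above the bench. The rod is put back when its flange lies on the stand's top with the rod in this hole.
- rack: Fixed blue rack, 60 (x) x 200 (y): a 12 mm thick plate, its top 66 mm above the bench, on two end legs. Three through holes of 22 mm diameter in a row along its y axis, 60 mm apart, one in the middle. Origin: centre of its underside. Each hole holds one post, collar on the plate; which post is where varies.
- post_short: Post, yellow knob, shank 24 mm: fits the 26 mm bore. The posts are loose, about 0.12 kg, alike but for colour and shank: steel shank 18 diameter, chamfered foot; collar 34 diameter x 6; round knob 25 diameter x 32 on the collar. Origin: centre of the collar's underside, z up to the knob, shank below. Home: collar flat on the block's top, origin at the bore's mouth.
- post_mid: Post with green knob, shank 36 mm long: fits the 38 mm deep bore. Otherwise as post_short.
- post_long: Post with red knob, shank 48 mm long: fits the 50 mm deep bore. Otherwise as post_short.
- bin: Bystander: loose red open parts bin 150 x 100 x 70 mm, origin under its centre.
- screwdriver: Bystander: loose screwdriver 200 mm long lying on the bench.
- oilcan: Bystander: loose white bottle 56 mm diameter, 120 mm high, blue cap, standing; origin under its centre.

How it is judged (in metres and radians):
On the way, in this order (a step that is already met when the one before it is completed fails the run):
1. the held rod's tip presses on the bottom of the bore with at least 1.5 N for 0.2 s, all posts still in the rack ((contact force between rod and floor_a_c0 above 1.5 N or contact force between rod and floor_b_c0 above 1.5 N or contact force between rod and floor_c_c0 above 1.5 N) and horizontal distance between rod and mouth below 0.009 m and contact force between rod and the fingers above 1 N and distance of each of post_short, post_mid, post_long from where it was at the start of the episode below 0.012 m and angle between each of post_short, post_mid, post_long's own z axis and vertical below 0.1 rad), for 0.2 s.
2. the rod is back in its stand, flange on the stand's top, and let go (horizontal distance between rod and stand_mouth below 0.006 m and z of rod in the frame of stand_mouth below -0.076 m and angle between rod's own z axis and vertical below 0.1 rad and contact force between rod and the fingers below 0.1 N), for 0.2 s.
3. the matching post is in the bore and pressed onto the block with at least 4 N for 0.2 s (((horizontal distance between floor_a_c0 and mouth below 0.006 m and horizontal distance between post_short and mouth below 0.003 m and z of post_short in the frame of mouth between -0.002 and 0.002 m and angle between post_short's own z axis and vertical below 0.06 rad and contact force between post_short and block above 4 N) or (horizontal distance between floor_b_c0 and mouth below 0.006 m and horizontal distance between post_mid and mouth below 0.003 m and z of post_mid in the frame of mouth between -0.002 and 0.002 m and angle between post_mid's own z axis and vertical below 0.06 rad and contact force between post_mid and block above 4 N) or (horizontal distance between floor_c_c0 and mouth below 0.006 m and horizontal distance between post_long and mouth below 0.003 m and z of post_long in the frame of mouth between -0.002 and 0.002 m and angle between post_long's own z axis and vertical below 0.06 rad and contact force between post_long and block above 4 N))), for 0.2 s.
At the end, for the whole second after the job is handed in: The matching post is in the bore: within 3 mm of its centre, collar within 2 mm of the block's top, upright within 0.06 rad, at rest; the other posts within 12 mm of their places in the rack; the rod in its stand within 6 mm, flange within 4 mm of the stand's top, upright within 0.1 rad (horizontal distance between rod and stand_mouth below 0.006 m and z of rod in the frame of stand_mouth below -0.076 m and angle between rod's own z axis and vertical below 0.1 rad and ((horizontal distance between floor_a_c0 and mouth below 0.006 m and horizontal distance between post_short and mouth below 0.003 m and z of post_short in the frame of mouth between -0.002 and 0.002 m and angle between post_short's own z axis and vertical below 0.06 rad and linear speed of post_short below 0.02 m/s and distance of each of post_mid, post_long from where it was at the start of the episode below 0.012 m and angle between each of post_mid, post_long's own z axis and vertical below 0.1 rad) or (horizontal distance between floor_b_c0 and mouth below 0.006 m and horizontal distance between post_mid and mouth below 0.003 m and z of post_mid in the frame of mouth between -0.002 and 0.002 m and angle between post_mid's own z axis and vertical below 0.06 rad and linear speed of post_mid below 0.02 m/s and distance of each of post_short, post_long from where it was at the start of the episode below 0.012 m and angle between each of post_short, post_long's own z axis and vertical below 0.1 rad) or (horizontal distance between floor_c_c0 and mouth below 0.006 m and horizontal distance between post_long and mouth below 0.003 m and z of post_long in the frame of mouth between -0.002 and 0.002 m and angle between post_long's own z axis and vertical below 0.06 rad and linear speed of post_long below 0.02 m/s and distance of each of post_short, post_mid from where it was at the start of the episode below 0.012 m and angle between each of post_short, post_mid's own z axis and vertical below 0.1 rad))); the robot touches nothing.
It fails at once if a post that does not match the bore's depth is put more than 4 mm into the bore ((horizontal distance between each of floor_a_c0, post_mid and mouth below 0.006 m and z of post_mid in the frame of mouth below 0.032 m) or (horizontal distance between each of floor_a_c0, post_long and mouth below 0.006 m and z of post_long in the frame of mouth below 0.044 m) or (horizontal distance between each of floor_b_c0, post_short and mouth below 0.006 m and z of post_short in the frame of mouth below 0.02 m) or (horizontal distance between each of floor_b_c0, post_long and mouth below 0.006 m and z of post_long in the frame of mouth below 0.044 m) or (horizontal distance between each of floor_c_c0, post_short and mouth below 0.006 m and z of post_short in the frame of mouth below 0.02 m) or (horizontal distance between each of floor_c_c0, post_mid and mouth below 0.006 m and z of post_mid in the frame of mouth below 0.032 m)).
It fails at once if the rod or a post is pushed against the block or the bottom of its bore with more than 40 N (contact force between any of rod, post_short, post_mid, post_long and block above 40 N or contact force between any of rod, post_short, post_mid, post_long and floor_a_c0 above 40 N or contact force between any of rod, post_short, post_mid, post_long and floor_b_c0 above 40 N or contact force between any of rod, post_short, post_mid, post_long and floor_c_c0 above 40 N).
It fails at once if the bin, the screwdriver or the bottle is moved more than 30 mm or the bottle is tipped (distance of any of bin, screwdriver, oilcan from where it was at the start of the episode above 0.03 m or angle between oilcan's own z axis and vertical above 0.3 rad).
It also fails if it takes over 72 s, if anything falls off the work surface, if the arm or the gripper's body presses on something with over 40 N, if the wrist force passes 120 N, or if a joint passes its speed limit or range.

## Working session

There is one attempt and no reset: what is moved stays moved. The work goes in short steps, Python scripts to look and compute and a tool call to move; the robot and the scene stay as the last step left them, time stands still between calls to the robot, and variables do not carry over. Pictures are saved under pics/ and viewed, at most 10 in all, crops included, and the job is handed in when it is done.

Besides the shell and the picture viewer there is one more tool, called after ">>>" as name(argument=value, ...), one argument or row to a line, values as JSON. move_arm: Moves the arm, as the interface text tells. Its arguments: {"type":"object","properties":{"increments":{"type":"array"}},"required":["increments"]}

```bash
mkdir -p pics; cat > h.py <<'E'
import numpy as np, cv2
from rig import bot
def pts(name, depth, mask=None):
    m=bot.camera_model(name); K=np.array(m["intrinsics"]); h,w=depth.shape
    u,v=np.meshgrid(np.arange(w),np.arange(h)); z=depth
    P=np.stack([(u-K[0,2])/K[0,0]*z,(v-K[1,2])/K[1,1]*z,z],-1)
    return w_from(name,P)
def w_from(name,P,st=None):
    m=bot.camera_model(name); P=np.asarray(P,float)
    if "rvec" in m:
        R=cv2.Rodrigues(np.array(m["rvec"],float))[0]; return (P-np.array(m["tvec"]).ravel())@R
    T=np.array(m["tool_from_camera"]); st=st or bot.read_state()
    return (P@T[:3,:3].T+T[:3,3])@np.array(st["tcp_rot"]).T+np.array(st["position"])
E
python3 - <<'E'
from h import *
np.set_printoptions(precision=4,suppress=True)
s=bot.read_state(); print(s['time_s'],s['position'],s['tcp_rot'],s['opening'],s['force'])
print(bot.camera_model("wrist"))
for c in ["top","scene"]:
    im,d=bot.capture(c); cv2.imwrite(f"pics/{c}0.png",im[...,::-1]); W=pts(c,d); np.save(c+"W.npy",W)
    for l in ["block","rod","stand_mouth","rack","post_short","post_mid","post_long","bin","screwdriver","oilcan"]:
        for r in bot.trace(l,c)[:2]:
            m=r["mask"]&(d>0); Q=W[m]
            if len(Q)==0: continue
            t=Q[Q[:,2]>np.percentile(Q[:,2],95)-.006]
            print(c,l,round(r["conf"],2),m.sum(),"top z",np.percentile(Q[:,2],95).round(4),"topmean",t.mean(0),"min",np.percentile(t,2,0)[:2],"max",np.percentile(t,98,0)[:2], "rect",cv2.minAreaRect((t[:,:2]*1000).astype(np.float32)))
E
```

```text
0.0 [0.2747 0.5606 0.2216] [[-0.8979  0.4402 -0.0012]
 [ 0.4402  0.8979 -0.0018]
 [ 0.0003 -0.0021 -1.    ]] 0.9991781606666841 [ 0.08   -0.5675  0.3748]
{'intrinsics': array([[294.0687,   0.    , 254.5758],
       [  0.    , 294.0687, 197.5606],
       [  0.    ,   0.    ,   1.    ]]), 'tool_from_camera': array([[-0.0002, -0.9522, -0.3055,  0.0843],
       [ 1.    , -0.0005,  0.001 ,  0.0003],
       [-0.0011, -0.3055,  0.9522, -0.1617],
       [ 0.    ,  0.    ,  0.    ,  1.    ]])}
top block 0.86 3022 top z 0.067 topmean [0.5038 0.0576 0.0646] min [0.4506 0.0126] max [0.5582 0.1029] rect ((503.975341796875, 57.66310119628906), (109.97489166259766, 80.18804931640625), 18.13850212097168)
top rod 0.72 217 top z 0.1401 topmean [0.5535 0.2722 0.138 ] min [0.5426 0.2622] max [0.5654 0.2827] rect ((553.399658203125, 272.4081726074219), (22.140235900878906, 21.8851318359375), 73.44452667236328)
top stand_mouth 0.72 1069 top z 0.0912 topmean [0.5527 0.2709 0.0887] min [0.5195 0.2387] max [0.5875 0.3069] rect ((553.310791015625, 272.98004150390625), (72.2975845336914, 69.88495635986328), 86
[... 3662 characters left out ...]
5270996, 23.337705612182617), 16.175682067871094)
scene bin 0.65 3384 top z 0.0711 topmean [0.7162 0.2243 0.0699] min [0.6336 0.1611] max [0.7935 0.2876] rect ((712.3724975585938, 226.29153442382812), (102.97408294677734, 152.67405700683594), 73.8272476196289)
scene screwdriver 0.98 676 top z 0.028 topmean [ 0.7439 -0.0669  0.0255] min [ 0.7333 -0.1117] max [ 0.754  -0.0176] rect ((744.2342529296875, -64.63639831542969), (23.45966911315918, 98.50323486328125), 3.7386577129364014)
scene oilcan 0.88 905 top z 0.1218 topmean [ 0.7032 -0.2015  0.1211] min [ 0.6909 -0.2133] max [ 0.7147 -0.19  ] rect ((702.10546875, -201.21139526367188), (23.593984603881836, 25.40172004699707), 61.23448944091797)
```

View pics/top0.png

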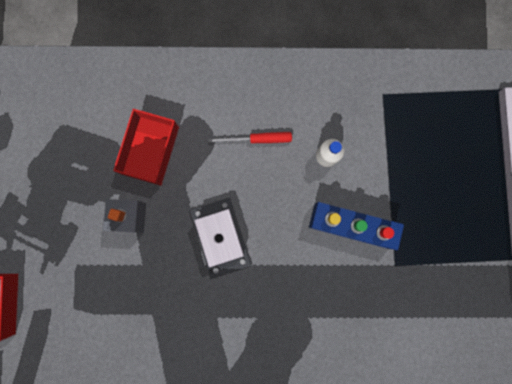

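```bash
python3 - <<'E'
from h import *
s=bot.read_state(); im,d=bot.capture("wrist"); cv2.imwrite("pics/w0.png",im[...,::-1]); W=pts("wrist",d)
for r in bot.trace("rod","wrist")[:2]+bot.trace("stand_mouth","wrist")[:1]:
    m=r["mask"]&(d>0);Q=W[m]; t=Q[Q[:,2]>np.percentile(Q[:,2],95)-.006]
    print(r["conf"],m.sum(),t.mean(0),cv2.minAreaRect((t[:,:2]*1000).astype(np.float32)))
E
```

>>> move_arm(
  increments=[
    {"xyz":[-37.8,-13.8,0],"roll":0,"grip":100},
    {"xyz":[-37.8,-13.8,0],"roll":0,"grip":100},
    {"xyz":[-37.8,-13.8,0],"roll":0,"grip":100},
    {"xyz":[-37.8,-13.8,0],"roll":0,"grip":100},
    {"xyz":[-37.8,-13.8,0],"roll":0,"grip":100},
  ],
)

```text
time_s: 1.67
position: [0.4153, 0.4148, 0.2227]
tcp_rot: [[-0.898, 0.44, 0.0], [0.44, 0.898, 0.0], [-0.0, 0.0, -1.0]]
force: [1.2, 1.0, 0.1]
opening: 1.0
grasp_force: 0.0
```

>>> move_arm(
  increments=[
    {"xyz":[-37.8,-13.8,0],"roll":0,"grip":100},
    {"xyz":[-37.8,-13.8,0],"roll":0,"grip":100},
    {"xyz":[-37.8,-13.8,0],"roll":0,"grip":100},
    {"xyz":[-37.8,-13.8,0],"roll":-0.08,"grip":100},
    {"xyz":[-37.8,-13.8,0],"roll":-0.08,"grip":100},
  ],
)

```text
time_s: 2.08
position: [0.5567, 0.2713, 0.2227]
tcp_rot: [[-0.958, 0.288, -0.001], [0.288, 0.958, -0.0], [0.0, -0.0, -1.0]]
force: [0.5, 0.5, -0.2]
opening: 1.0
grasp_force: 0.0
```

>>> move_arm(
  increments=[
    {"xyz":[0,0,0],"roll":0,"grip":100},
    {"xyz":[0,0,0],"roll":0,"grip":100},
  ],
)

```text
time_s: 2.25
position: [0.5578, 0.2713, 0.2224]
tcp_rot: [[-0.955, 0.296, 0.0], [0.296, 0.955, 0.0], [-0.0, 0.0, -1.0]]
force: [-1.0, 0.2, 0.0]
opening: 1.002
grasp_force: 0.0
```

```bash
cat >> h.py <<'E'
def tops(label,c,W,d,band=.006,n=1):
    out=[]
    for r in bot.trace(label,c)[:n]:
        m=r["mask"]&(d>0);Q=W[m]
        if len(Q)<20: continue
        zt=np.percentile(Q[:,2],95); t=Q[np.abs(Q[:,2]-zt)<band]
        (cx,cy),(a,b),g=cv2.minAreaRect((t[:,:2]*1000).astype(np.float32))
        print(c,label,round(r["conf"],2),m.sum(),"ztop %.4f"%zt,"mean",t.mean(0).round(4),"rect c %.1f %.1f size %.1f %.1f ang %.1f"%(cx,cy,a,b,g)); out.append(m)
    return out
E
python3 - <<'E'
from h import *
s=bot.read_state(); print(s['time_s'],s['position'],s['tcp_rot'],s['force'])
im,d=bot.capture("wrist"); cv2.imwrite("pics/w1.png",im[...,::-1]); W=pts("wrist",d); np.save("w1.npy",W)
tops("rod","wrist",W,d,.004);tops("stand_mouth","wrist",W,d,.003,2)
E
```

```text
2.25 [0.55784882 0.27128264 0.22240444] [[-9.55152910e-01  2.96112679e-01  4.46320331e-04]
 [ 2.96112818e-01  9.55152929e-01  2.84642725e-04]
 [-3.42017852e-04  4.04038498e-04 -9.99999860e-01]] [-0.96388428  0.22518017  0.04130701]
wrist rod 0.88 981 ztop 0.1372 mean [0.5521 0.2724 0.1363] rect c 552.6 272.5 size 21.2 21.6 ang 72.0
wrist stand_mouth 0.85 3869 ztop 0.0886 mean [0.5489 0.2731 0.0875] rect c 553.0 272.1 size 70.1 70.4 ang 86.7
```

View pics/w1.png

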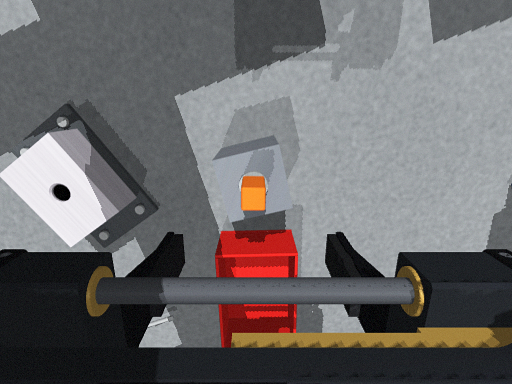

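>>> move_arm(
  increments=[
    {"xyz":[5,-0.5,30],"roll":0,"grip":100},
    {"xyz":[0,0,35],"roll":0,"grip":70},
    {"xyz":[0,0,35],"roll":0,"grip":60},
    {"xyz":[0,0,24],"roll":0,"grip":50},
    {"xyz":[0,0,0],"roll":0,"grip":50},
  ],
)

```text
time_s: 2.82
position: [0.5455, 0.2744, 0.0935]
tcp_rot: [[-0.957, 0.289, -0.011], [0.289, 0.957, -0.003], [0.01, -0.006, -1.0]]
force: [-2.0, -0.2, 0.3]
opening: 0.785
grasp_force: 0.0
```

>>> move_arm(
  increments=[
    {"xyz":[0,0,0],"roll":0,"grip":0},
    {"xyz":[0,0,0],"roll":0,"grip":0},
    {"xyz":[0,0,0],"roll":0,"grip":0},
    {"xyz":[0,0,0],"roll":0,"grip":0},
  ],
)

```text
time_s: 3.15
position: [0.5523, 0.2749, 0.1008]
tcp_rot: [[-0.957, 0.291, 0.004], [0.291, 0.957, 0.001], [-0.004, 0.002, -1.0]]
force: [0.1, 1.2, 0.6]
opening: 0.477
grasp_force: 0.0
```

```bash
python3 - <<'E'
from h import *
s=bot.read_state(); print(s['time_s'],s['position'],s['force'],s['opening'],s['grasp_force'])
E
```

```text
3.15 [0.55232563 0.27492945 0.10080732] [0.10197844 1.18918235 0.6306096 ] 0.4766405708877915 0.0
```

>>> move_arm(
  increments=[
    {"xyz":[0,0,0],"roll":0,"grip":0},
    {"xyz":[0,0,0],"roll":0,"grip":0},
    {"xyz":[0,0,0],"roll":0,"grip":0},
    {"xyz":[0,0,0],"roll":0,"grip":0},
    {"xyz":[0,0,0],"roll":0,"grip":0},
  ],
)

```text
time_s: 3.57
position: [0.5511, 0.2735, 0.0993]
tcp_rot: [[-0.957, 0.291, 0.0], [0.291, 0.957, -0.001], [-0.001, -0.001, -1.0]]
force: [-2.4, -3.6, 5.1]
opening: 0.251
grasp_force: 30.1
```

>>> move_arm(
  increments=[
    {"xyz":[0,0,0],"roll":0,"grip":0},
    {"xyz":[0,0,0],"roll":0,"grip":0},
  ],
)

```text
time_s: 3.73
position: [0.5511, 0.2734, 0.0993]
tcp_rot: [[-0.957, 0.291, 0.0], [0.291, 0.957, -0.001], [-0.0, -0.001, -1.0]]
force: [-1.7, -2.9, 5.3]
opening: 0.25
grasp_force: 30.1
```

>>> move_arm(
  increments=[
    {"xyz":[0,0,-10],"roll":0,"grip":0},
    {"xyz":[0,0,-25],"roll":0,"grip":0},
    {"xyz":[0,0,-30],"roll":0,"grip":0},
    {"xyz":[0,0,-25],"roll":0,"grip":0},
    {"xyz":[0,0,-10],"roll":0,"grip":0},
  ],
)

```text
time_s: 4.15
position: [0.553, 0.2752, 0.2025]
tcp_rot: [[-0.956, 0.292, 0.006], [0.292, 0.956, 0.003], [-0.005, 0.004, -1.0]]
force: [0.5, 0.1, -0.4]
opening: 0.251
grasp_force: 30.1
```

```bash
python3 - <<'E'
from h import *
s=bot.read_state(); print(s['time_s'],s['position'],s['force'],s['opening'],s['grasp_force'],s['tcp_rot'])
im,d=bot.capture("wrist"); cv2.imwrite("pics/w2.png",im[...,::-1]); W=pts("wrist",d)
tops("block","wrist",W,d,.003); tops("rod","wrist",W,d,.003);tops("stand_mouth","wrist",W,d,.003)
# bore: dark circle inside block top
r=bot.trace("block","wrist")
g=cv2.cvtColor(im,cv2.COLOR_RGB2GRAY)
if r:
    m=r[0]["mask"]; T=m&(np.abs(W[...,2]-.064)<.004)
    h=cv2.morphologyEx(T.astype(np.uint8),cv2.MORPH_CLOSE,np.ones((25,25)))>0
    b=h&(g<50); n,L,S,C=cv2.connectedComponentsWithStats(b.astype(np.uint8)); print(S,C)
E
```

```text
4.15 [0.55304572 0.27515407 0.20248127] [ 0.53390791  0.11653235 -0.38608797] 0.25104665907680823 30.133525313140126 [[-0.95648398  0.29171718  0.00628281]
 [ 0.29173842  0.95649416  0.00276095]
 [-0.00520406  0.00447374 -0.99997645]]
wrist block 0.76 13330 ztop 0.0647 mean [0.5046 0.0588 0.0638] rect c 505.7 55.8 size 110.3 82.6 ang 18.2
wrist rod 0.58 2283 ztop 0.2403 mean [0.5517 0.2754 0.2396] rect c 556.4 275.0 size 21.2 22.1 ang 75.7
wrist stand_mouth 0.87 5376 ztop 0.0892 mean [0.5517 0.272  0.0881] rect c 555.3 271.1 size 70.1 70.4 ang 86.6
[[     0      0    512    384 196393]
 [    39    194     17     17    215]] [[255.72842209 191.48869868]
 [ 46.84651163 201.82325581]]
```

View pics/w2.png

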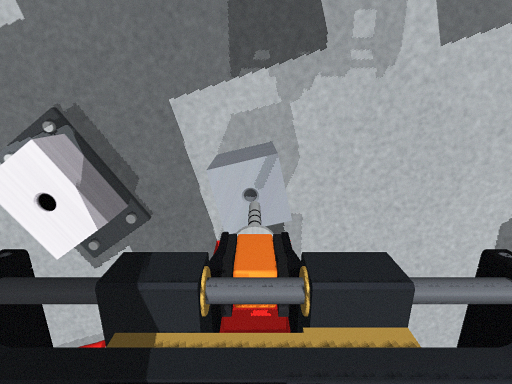

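>>> move_arm(
  increments=[
    {"xyz":[-2,-20,0],"roll":0,"grip":0},
    {"xyz":[-3,-35,0],"roll":0,"grip":0},
    {"xyz":[-3,-40,0],"roll":0,"grip":0},
    {"xyz":[-3,-40,0],"roll":0,"grip":0},
    {"xyz":[-3,-38,0],"roll":0,"grip":0},
  ],
)

```text
time_s: 4.82
position: [0.5119, 0.1033, 0.1965]
tcp_rot: [[-0.957, 0.291, -0.004], [0.291, 0.957, -0.0], [0.004, -0.001, -1.0]]
force: [0.0, 0.4, -1.1]
opening: 0.247
grasp_force: 30.1
```

>>> move_arm(
  increments=[
    {"xyz":[-2,-28,0],"roll":0,"grip":0},
    {"xyz":[-1,-15,0],"roll":0,"grip":0},
    {"xyz":[0,-6,0],"roll":0,"grip":0},
    {"xyz":[0,0,0],"roll":0,"grip":0},
    {"xyz":[0,0,0],"roll":0,"grip":0},
  ],
)

```text
time_s: 5.23
position: [0.5022, 0.0574, 0.1977]
tcp_rot: [[-0.956, 0.292, -0.002], [0.292, 0.956, 0.001], [0.002, 0.0, -1.0]]
force: [0.4, 1.1, -1.4]
opening: 0.251
grasp_force: 30.1
```

```bash
python3 - <<'E'
from h import *
s=bot.read_state(); print(s['time_s'],s['position'],s['force'],s['opening'],s['grasp_force'],s['tcp_rot'])
im,d=bot.capture("wrist"); cv2.imwrite("pics/w3.png",cv2.resize(im[100:260,150:370,::-1],None,fx=3,fy=3)); W=pts("wrist",d)
tops("block","wrist",W,d,.003); tops("rod","wrist",W,d,.003)
# project: pixel of expected tip & bore
m=bot.camera_model("wrist");T=np.linalg.inv(np.array(m["tool_from_camera"]));K=np.array(m["intrinsics"]);R=np.array(s["tcp_rot"]);p=np.array(s["position"])
def pj(X):
    c=T[:3,:3]@X+T[:3,3]; q=K@c; return (q[:2]/q[2]).round(1)
for dx in (0,-.0018): print("tip",pj(np.array([dx,0,.0913])))
for b in ([.504,.0577,.064],[.5057,.0558,.064]): print("bore",pj(R.T@(np.array(b)-p)))
E
```

```text
5.2333 [0.50223019 0.05737041 0.19766827] [ 0.35594407  1.11771068 -1.35252179] 0.2510751674580325 30.13334694405785 [[-9.56382245e-01  2.92113051e-01 -1.72235456e-03]
 [ 2.92111888e-01  9.56383730e-01  8.97860347e-04]
 [ 1.90950860e-03  3.55577453e-04 -9.99998114e-01]]
wrist block 0.95 10548 ztop 0.0647 mean [0.4974 0.0572 0.0638] rect c 505.9 55.7 size 110.5 80.3 ang 18.0
wrist rod 0.82 2405 ztop 0.2353 mean [0.5019 0.0582 0.2346] rect c 506.0 57.1 size 21.5 22.8 ang 72.6
tip [254.  200.8]
tip [254.  202.6]
bore [254.8 189.6]
bore [253.5 191.6]
```

View pics/w3.png

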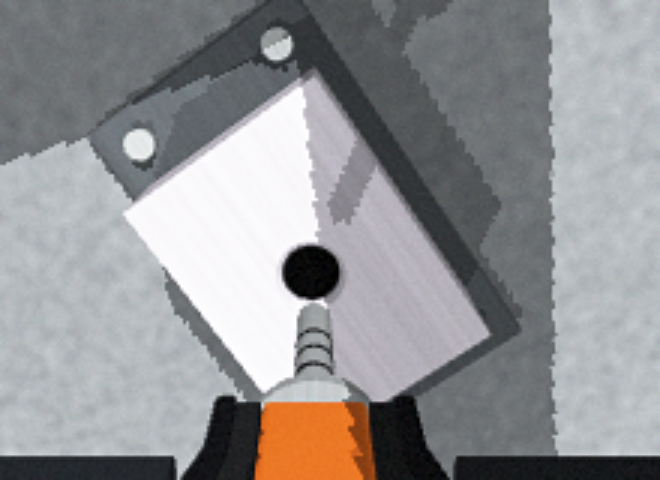

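>>> move_arm(
  increments=[
    {"xyz":[0,-1,10],"roll":0,"grip":0},
    {"xyz":[0,0,18],"roll":0,"grip":0},
    {"xyz":[0,0,18],"roll":0,"grip":0},
    {"xyz":[0,0,10],"roll":0,"grip":0},
    {"xyz":[0,0,4],"roll":0,"grip":0},
  ],
)

```text
time_s: 5.8
position: [0.5014, 0.0571, 0.137]
tcp_rot: [[-0.957, 0.29, -0.003], [0.29, 0.957, 0.0], [0.003, -0.0, -1.0]]
force: [0.7, -0.6, 0.2]
opening: 0.252
grasp_force: 30.1
```

>>> move_arm(
  increments=[
    {"xyz":[0,0,0],"roll":0,"grip":0},
    {"xyz":[0,0,2],"roll":0,"grip":0},
    {"xyz":[0,0,2],"roll":0,"grip":0},
  ],
)

```text
time_s: 6.05
position: [0.5032, 0.0562, 0.1352]
tcp_rot: [[-0.957, 0.291, 0.002], [0.291, 0.957, -0.0], [-0.002, 0.0, -1.0]]
force: [0.2, -0.4, -0.9]
opening: 0.248
grasp_force: 30.1
```

>>> move_arm(
  increments=[
    {"xyz":[0,0,2],"roll":0,"grip":0},
    {"xyz":[0,0,2],"roll":0,"grip":0},
    {"xyz":[0,0,2],"roll":0,"grip":0},
  ],
)

```text
time_s: 6.3
position: [0.5026, 0.0559, 0.1288]
tcp_rot: [[-0.957, 0.292, 0.001], [0.292, 0.957, -0.0], [-0.001, 0.0, -1.0]]
force: [-0.9, 0.1, 12.8]
opening: 0.251
grasp_force: 30.2
```

>>> move_arm(
  increments=[
    {"xyz":[0,0,1.5],"roll":0,"grip":0},
    {"xyz":[0,0,1.5],"roll":0,"grip":0},
    {"xyz":[0,0,0],"roll":0,"grip":0},
  ],
)

```text
time_s: 6.55
position: [0.5038, 0.0555, 0.1285]
tcp_rot: [[-0.957, 0.291, 0.004], [0.291, 0.957, -0.001], [-0.004, 0.0, -1.0]]
force: [-3.5, -0.1, 18.9]
opening: 0.247
grasp_force: 30.0
```

>>> move_arm(
  increments=[
    {"xyz":[0,0,0],"roll":0,"grip":0},
    {"xyz":[0,0,0],"roll":0,"grip":0},
    {"xyz":[0,0,-4],"roll":0,"grip":0},
    {"xyz":[0,0,-15],"roll":0,"grip":0},
    {"xyz":[0,0,-22],"roll":0,"grip":0},
  ],
)

```text
time_s: 6.97
position: [0.5007, 0.056, 0.1656]
tcp_rot: [[-0.956, 0.292, -0.004], [0.292, 0.956, 0.001], [0.004, -0.001, -1.0]]
force: [0.4, 0.2, -1.1]
opening: 0.252
grasp_force: 30.0
```

>>> move_arm(
  increments=[
    {"xyz":[0,0,-22],"roll":0,"grip":0},
    {"xyz":[0,0,-12],"roll":0,"grip":0},
    {"xyz":[0,15,-3],"roll":0,"grip":0},
    {"xyz":[2,30,0],"roll":0,"grip":0},
    {"xyz":[3,38,0],"roll":0,"grip":0},
  ],
)

```text
time_s: 7.38
position: [0.5221, 0.1359, 0.2041]
tcp_rot: [[-0.955, 0.295, 0.001], [0.295, 0.955, -0.001], [-0.001, -0.0, -1.0]]
force: [0.3, 0.1, -1.5]
opening: 0.248
grasp_force: 30.0
```

>>> move_arm(
  increments=[
    {"xyz":[3,40,0],"roll":0,"grip":0},
    {"xyz":[3,40,0],"roll":0,"grip":0},
    {"xyz":[3,30,0],"roll":0,"grip":0},
    {"xyz":[2,18,0],"roll":0,"grip":0},
    {"xyz":[1,9,0],"roll":0,"grip":0},
  ],
)

```text
time_s: 7.8
position: [0.5502, 0.2741, 0.2032]
tcp_rot: [[-0.957, 0.289, 0.0], [0.289, 0.957, 0.001], [-0.0, 0.001, -1.0]]
force: [-0.0, -0.3, -1.2]
opening: 0.249
grasp_force: 30.0
```

>>> move_arm(
  increments=[
    {"xyz":[0,2,0],"roll":0,"grip":0},
    {"xyz":[0,0,0],"roll":0,"grip":0},
    {"xyz":[0,0,0],"roll":0,"grip":0},
    {"xyz":[0,0,0],"roll":0,"grip":0},
    {"xyz":[0,0,0],"roll":0,"grip":0},
  ],
)

```text
time_s: 8.22
position: [0.5507, 0.2718, 0.2036]
tcp_rot: [[-0.956, 0.293, -0.0], [0.293, 0.956, -0.0], [0.0, -0.0, -1.0]]
force: [-0.0, -0.1, -0.9]
opening: 0.252
grasp_force: 30.0
```

```bash
python3 - <<'E'
from h import *
s=bot.read_state(); print(s['time_s'],s['position'],s['force'],s['opening'],s['grasp_force'],s['tcp_rot'],s['qvel'])
im,d=bot.capture("wrist"); cv2.imwrite("pics/w4.png",cv2.resize(im[100:260,150:370,::-1],None,fx=3,fy=3)); W=pts("wrist",d)
tops("stand_mouth","wrist",W,d,.003); tops("rod","wrist",W,d,.003)
E
```

```text
8.2167 [0.55072926 0.27184055 0.20362325] [-0.03907886 -0.13520884 -0.9010784 ] 0.2517387183274879 29.992280221777037 [[-9.56044712e-01  2.93220669e-01 -3.84495337e-04]
 [ 2.93220801e-01  9.56044686e-01 -3.45844081e-04]
 [ 2.66186090e-04 -4.43384436e-04 -9.99999866e-01]] [ 0.32132004 -0.00409667 -0.3081585   0.11804385 -0.01059592  0.12987513]
wrist stand_mouth 0.88 5248 ztop 0.0887 mean [0.5509 0.2725 0.0876] rect c 554.7 271.1 size 70.2 70.4 ang 86.3
wrist rod 0.74 2436 ztop 0.2411 mean [0.5508 0.2723 0.2404] rect c 554.3 271.3 size 21.2 22.5 ang 73.0
```

View pics/w4.png

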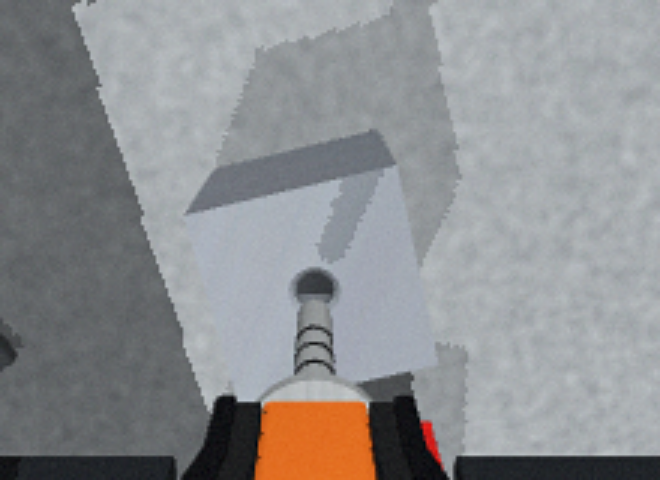

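>>> move_arm(
  increments=[
    {"xyz":[0,0,8],"roll":0,"grip":0},
    {"xyz":[0,0,8],"roll":0,"grip":0},
    {"xyz":[0,0,6],"roll":0,"grip":0},
    {"xyz":[0,0,6],"roll":0,"grip":0},
    {"xyz":[0,0,6],"roll":0,"grip":0},
  ],
)

```text
time_s: 8.78
position: [0.5508, 0.273, 0.1686]
tcp_rot: [[-0.957, 0.291, -0.0], [0.291, 0.957, -0.001], [-0.0, -0.001, -1.0]]
force: [0.3, -0.4, -1.4]
opening: 0.247
grasp_force: 30.0
```

>>> move_arm(
  increments=[
    {"xyz":[0,0,10],"roll":0,"grip":0},
    {"xyz":[0,0,12],"roll":0,"grip":0},
    {"xyz":[0,0,12],"roll":0,"grip":0},
    {"xyz":[0,0,12],"roll":0,"grip":0},
    {"xyz":[0,0,10],"roll":0,"grip":0},
  ],
)

```text
time_s: 9.2
position: [0.5506, 0.2729, 0.112]
tcp_rot: [[-0.957, 0.291, -0.0], [0.291, 0.957, -0.001], [0.0, -0.001, -1.0]]
force: [0.5, -1.3, -1.3]
opening: 0.252
grasp_force: 30.0
```

>>> move_arm(
  increments=[
    {"xyz":[0,0,6],"roll":0,"grip":0},
    {"xyz":[0,0,4],"roll":0,"grip":0},
    {"xyz":[0,0,2],"roll":0,"grip":0},
    {"xyz":[0,0,0],"roll":0,"grip":0},
  ],
)

```text
time_s: 9.53
position: [0.5507, 0.273, 0.1011]
tcp_rot: [[-0.957, 0.291, -0.001], [0.291, 0.957, -0.0], [0.0, -0.001, -1.0]]
force: [1.0, -2.4, -1.8]
opening: 0.252
grasp_force: 30.0
```

>>> move_arm(
  increments=[
    {"xyz":[0,0,0],"roll":0,"grip":60},
    {"xyz":[0,0,0],"roll":0,"grip":60},
    {"xyz":[0,0,0],"roll":0,"grip":60},
    {"xyz":[0,0,0],"roll":0,"grip":60},
  ],
)

```text
time_s: 9.87
position: [0.5508, 0.2737, 0.1021]
tcp_rot: [[-0.957, 0.291, 0.001], [0.291, 0.957, 0.001], [-0.0, 0.001, -1.0]]
force: [0.2, -1.3, -0.0]
opening: 0.468
grasp_force: 0.0
```

>>> move_arm(
  increments=[
    {"xyz":[0,0,-5],"roll":0,"grip":60},
    {"xyz":[0,0,-20],"roll":0,"grip":60},
    {"xyz":[0,0,-30],"roll":0,"grip":60},
    {"xyz":[0,0,-30],"roll":0,"grip":60},
    {"xyz":[0,0,-20],"roll":0,"grip":60},
  ],
)

```text
time_s: 10.28
position: [0.5517, 0.2737, 0.2099]
tcp_rot: [[-0.957, 0.291, 0.004], [0.291, 0.957, 0.001], [-0.003, 0.002, -1.0]]
force: [0.2, 0.4, -0.4]
opening: 0.598
grasp_force: 0.0
```

```bash
python3 - <<'E'
from h import *
s=bot.read_state(); print(s['time_s'],s['position'])
im,d=bot.capture("wrist"); W=pts("wrist",d)
tops("stand_mouth","wrist",W,d,.003); tops("rod","wrist",W,d,.003)
E
```

```text
10.2833 [0.55171343 0.27374858 0.20988159]
wrist stand_mouth 0.89 4438 ztop 0.0926 mean [0.5539 0.2728 0.0915] rect c 557.9 271.8 size 70.1 70.7 ang 86.6
wrist rod 0.72 1067 ztop 0.1413 mean [0.5563 0.2734 0.1403] rect c 556.5 273.4 size 20.7 21.1 ang 72.2
```

>>> move_arm(
  increments=[
    {"xyz":[-5,-20,0],"roll":0,"grip":60},
    {"xyz":[-10,-35,0],"roll":0,"grip":60},
    {"xyz":[-11,-38,0],"roll":0,"grip":60},
    {"xyz":[-11,-38,0],"roll":0,"grip":60},
    {"xyz":[-11,-38,0],"roll":0,"grip":60},
  ],
)

```text
time_s: 10.85
position: [0.5458, 0.0963, 0.2051]
tcp_rot: [[-0.957, 0.291, -0.003], [0.291, 0.957, 0.0], [0.003, -0.001, -1.0]]
force: [1.3, 0.0, 1.4]
opening: 0.598
grasp_force: 0.0
```

>>> move_arm(
  increments=[
    {"xyz":[-11,-38,0],"roll":0,"grip":60},
    {"xyz":[-11,-38,0],"roll":0,"grip":60},
    {"xyz":[-11,-38,0],"roll":0,"grip":60},
    {"xyz":[-11,-38,0],"roll":0,"grip":60},
    {"xyz":[-11,-38,0],"roll":0,"grip":60},
  ],
)

```text
time_s: 11.27
position: [0.5431, -0.1016, 0.2052]
tcp_rot: [[-0.957, 0.292, -0.003], [0.292, 0.957, 0.001], [0.003, 0.001, -1.0]]
force: [0.5, 0.5, -0.2]
opening: 0.604
grasp_force: 0.0
```

>>> move_arm(
  increments=[
    {"xyz":[-11,-38,0],"roll":0,"grip":60},
    {"xyz":[-10,-30,0],"roll":0,"grip":60},
    {"xyz":[-5,-18,0],"roll":0,"grip":60},
    {"xyz":[-3,-8,0],"roll":0,"grip":60},
    {"xyz":[-1,0,0],"roll":0,"grip":60},
  ],
)

```text
time_s: 11.68
position: [0.5452, -0.2003, 0.2053]
tcp_rot: [[-0.956, 0.294, -0.002], [0.294, 0.956, 0.001], [0.002, 0.0, -1.0]]
force: [0.8, -0.2, -0.8]
opening: 0.6
grasp_force: 0.0
```

>>> move_arm(
  increments=[
    {"xyz":[0,0,0],"roll":0,"grip":50},
    {"xyz":[0,0,0],"roll":0,"grip":50},
    {"xyz":[0,0,0],"roll":0,"grip":50},
    {"xyz":[0,0,0],"roll":0,"grip":50},
  ],
)

```text
time_s: 12.02
position: [0.5459, -0.1972, 0.2065]
tcp_rot: [[-0.957, 0.29, -0.0], [0.29, 0.957, 0.0], [0.001, 0.0, -1.0]]
force: [0.3, 0.3, 0.2]
opening: 0.51
grasp_force: 0.0
```

```bash
python3 - <<'E'
from h import *
s=bot.read_state(); print(s['time_s'],s['position'],s['force'],s['opening'],s['tcp_rot'])
im,d=bot.capture("wrist"); cv2.imwrite("pics/w5.png",im[...,::-1]); W=pts("wrist",d)
for l in ("post_short","post_mid","post_long","rack"): 
    for m in tops(l,"wrist",W,d,.003): print(im[m].mean(0))
E
```

```text
12.0167 [ 0.54588946 -0.19722896  0.20653575] [0.2949447  0.26963506 0.21707969] 0.5096765784222028 [[-9.57158137e-01  2.89565404e-01 -4.21235281e-04]
 [ 2.89565205e-01  9.57158171e-01  4.77310170e-04]
 [ 5.41401303e-04  3.34886232e-04 -9.99999797e-01]]
wrist post_short 0.6 956 ztop 0.1044 mean [ 0.5479 -0.201   0.1035] rect c 548.2 -200.6 size 23.8 23.0 ang 72.9
[218.14853556 209.73849372 101.51882845]
wrist post_mid 0.86 1035 ztop 0.1043 mean [ 0.5326 -0.2587  0.1035] rect c 532.8 -259.0 size 23.6 24.1 ang 9.5
[ 92.00096618 186.29951691 124.53429952]
wrist post_long 0.75 1098 ztop 0.1043 mean [ 0.5176 -0.3163  0.1034] rect c 518.0 -316.5 size 24.2 23.7 ang 46.4
[209.93078324  78.41621129  75.92440801]
wrist rack 0.57 8660 ztop 0.0667 mean [ 0.5311 -0.2546  0.0656] rect c 533.2 -259.6 size 199.7 60.7 ang 75.2
[ 44.20023095  91.12136259 172.85404157]
```

View pics/w5.png

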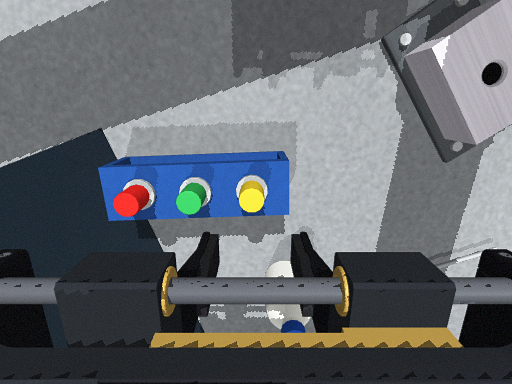

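>>> move_arm(
  increments=[
    {"xyz":[-3,-3,12],"roll":0,"grip":50},
    {"xyz":[0,0,25],"roll":0,"grip":50},
    {"xyz":[0,0,25],"roll":0,"grip":50},
    {"xyz":[0,0,18],"roll":0,"grip":50},
    {"xyz":[0,0,10],"roll":0,"grip":50},
  ],
)

```text
time_s: 12.68
position: [0.5464, -0.202, 0.1134]
tcp_rot: [[-0.956, 0.292, -0.004], [0.292, 0.956, 0.002], [0.005, 0.001, -1.0]]
force: [0.7, -0.0, -0.7]
opening: 0.498
grasp_force: 0.0
```

>>> move_arm(
  increments=[
    {"xyz":[0,0,10],"roll":0,"grip":50},
    {"xyz":[0,0,10],"roll":0,"grip":50},
    {"xyz":[0,0,10],"roll":0,"grip":50},
    {"xyz":[0,0,6],"roll":0,"grip":50},
    {"xyz":[0,0,0],"roll":0,"grip":50},
  ],
)

```text
time_s: 13.1
position: [0.5473, -0.2023, 0.0794]
tcp_rot: [[-0.957, 0.292, -0.002], [0.292, 0.957, 0.001], [0.002, 0.0, -1.0]]
force: [0.2, 0.7, -0.4]
opening: 0.499
grasp_force: 0.0
```

>>> move_arm(
  increments=[
    {"xyz":[0,0,2],"roll":0,"grip":50},
    {"xyz":[0,0,1],"roll":0,"grip":50},
    {"xyz":[0,0,0],"roll":0,"grip":50},
  ],
)

```text
time_s: 13.35
position: [0.5482, -0.2028, 0.078]
tcp_rot: [[-0.957, 0.291, 0.001], [0.291, 0.957, -0.001], [-0.001, -0.0, -1.0]]
force: [-1.5, -1.0, -0.6]
opening: 0.497
grasp_force: 0.0
```

>>> move_arm(
  increments=[
    {"xyz":[0,1.5,0],"roll":0,"grip":0},
    {"xyz":[0,0,0],"roll":0,"grip":0},
    {"xyz":[0,0,0],"roll":0,"grip":0},
    {"xyz":[0,0,0],"roll":0,"grip":0},
    {"xyz":[0,0,0],"roll":0,"grip":0},
  ],
)

```text
time_s: 13.77
position: [0.5485, -0.2012, 0.0778]
tcp_rot: [[-0.957, 0.291, 0.0], [0.291, 0.957, -0.0], [-0.0, -0.0, -1.0]]
force: [-0.2, -0.1, 2.3]
opening: 0.279
grasp_force: 30.0
```

>>> move_arm(
  increments=[
    {"xyz":[0,0,0],"roll":0,"grip":0},
    {"xyz":[0,0,0],"roll":0,"grip":0},
  ],
)

```text
time_s: 13.93
position: [0.5485, -0.2012, 0.0778]
tcp_rot: [[-0.957, 0.292, 0.0], [0.292, 0.957, -0.0], [-0.0, -0.0, -1.0]]
force: [0.2, 0.1, 2.7]
opening: 0.278
grasp_force: 30.0
```

>>> move_arm(
  increments=[
    {"xyz":[0,0,-8],"roll":0,"grip":0},
    {"xyz":[0,0,-22],"roll":0,"grip":0},
    {"xyz":[0,0,-28],"roll":0,"grip":0},
    {"xyz":[0,0,-24],"roll":0,"grip":0},
    {"xyz":[4,8,-10],"roll":0,"grip":0},
  ],
)

```text
time_s: 14.35
position: [0.5491, -0.1947, 0.1731]
tcp_rot: [[-0.956, 0.293, 0.006], [0.293, 0.956, -0.004], [-0.007, -0.002, -1.0]]
force: [0.5, -0.8, -0.9]
opening: 0.278
grasp_force: 30.0
```

>>> move_arm(
  increments=[
    {"xyz":[10,20,0],"roll":0,"grip":0},
    {"xyz":[16,32,0],"roll":0,"grip":0},
    {"xyz":[18,36,0],"roll":0,"grip":0},
    {"xyz":[18,36,0],"roll":0,"grip":0},
    {"xyz":[18,36,0],"roll":0,"grip":0},
  ],
)

```text
time_s: 14.77
position: [0.5154, -0.0139, 0.1691]
tcp_rot: [[-0.956, 0.293, -0.002], [0.293, 0.956, 0.001], [0.002, 0.0, -1.0]]
force: [0.2, -0.0, -0.6]
opening: 0.28
grasp_force: 30.0
```

>>> move_arm(
  increments=[
    {"xyz":[15,30,0],"roll":0,"grip":0},
    {"xyz":[10,20,0],"roll":0,"grip":0},
    {"xyz":[5,11,0],"roll":0,"grip":0},
    {"xyz":[2,4,0],"roll":0,"grip":0},
    {"xyz":[0,0,0],"roll":0,"grip":0},
  ],
)

```text
time_s: 15.18
position: [0.5051, 0.0561, 0.1694]
tcp_rot: [[-0.957, 0.29, -0.0], [0.29, 0.957, -0.0], [0.0, -0.0, -1.0]]
force: [-0.3, 0.4, -1.7]
opening: 0.273
grasp_force: 30.0
```

>>> move_arm(
  increments=[
    {"xyz":[0,0,0],"roll":0,"grip":0},
    {"xyz":[0,0,0],"roll":0,"grip":0},
    {"xyz":[0,0,0],"roll":0,"grip":0},
    {"xyz":[0,0,0],"roll":0,"grip":0},
  ],
)

```text
time_s: 15.52
position: [0.5057, 0.0544, 0.1695]
tcp_rot: [[-0.956, 0.293, 0.0], [0.293, 0.956, -0.0], [-0.0, -0.0, -1.0]]
force: [-0.6, -0.1, -0.6]
opening: 0.279
grasp_force: 30.0
```

```bash
cat > m.py <<'E'
from h import *
import sys
s=bot.read_state(); print(s['time_s'],s['position'],s['force'],s['opening'])
im,d=bot.capture("wrist"); cv2.imwrite(sys.argv[1],cv2.resize(im[100:260,150:370,::-1],None,fx=3,fy=3)); W=pts("wrist",d)
tops("block","wrist",W,d,.003); tops("post_short","wrist",W,d,.003)
m=bot.camera_model("wrist");T=np.linalg.inv(np.array(m["tool_from_camera"]));K=np.array(m["intrinsics"]);R=np.array(s["tcp_rot"]);p=np.array(s["position"])
def pj(X):
    c=T[:3,:3]@X+T[:3,3]; q=K@c; return (((q[:2]/q[2])-[150,100])*3+1).round(1)
for x in (0,-.002,-.004): print("foot centre",x,pj(np.array([x,0,.0358])),"edge",pj(np.array([x+.009,0,.0358])), "collar edge",pj(np.array([x+.017,0,.0058])))
for b in ([.504,.0577,.064],[.5055,.0562,.064]): print("bore",pj(R.T@(np.array(b)-p)))
E
python3 m.py pics/w6.png
```

```text
15.5167 [0.50565676 0.05438346 0.16947187] [-0.59038894 -0.14267894 -0.5989887 ] 0.2790273732711038
wrist block 0.63 12031 ztop 0.0645 mean [0.494  0.0575 0.0636] rect c 505.4 55.5 size 110.3 80.3 ang 18.0
wrist post_short 0.6 2505 ztop 0.1959 mean [0.5018 0.0562 0.1951] rect c 501.6 56.1 size 24.0 16.2 ang 73.2
foot centre 0 [312.8 375.6] edge [312.8 340.9] collar edge [312.6 356.6]
foot centre -0.002 [312.8 383.2] edge [312.8 348.7] collar edge [312.6 365.7]
foot centre -0.004 [312.8 390.8] edge [312.8 356.4] collar edge [312.6 374.7]
bore [321.5 281.4]
bore [318.4 287.1]
```

View pics/w6.png

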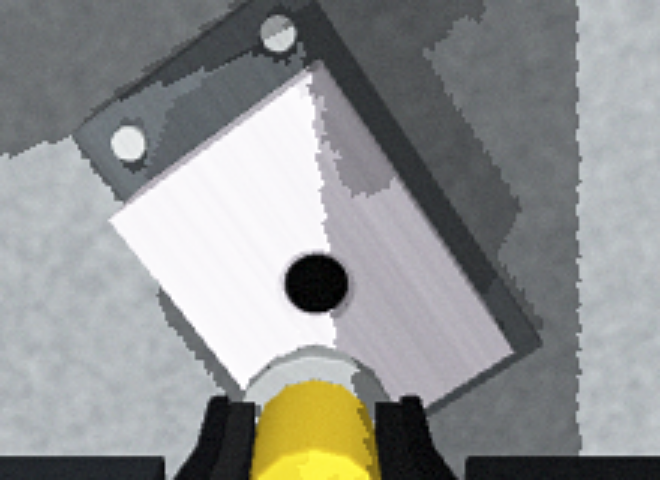

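```bash
cat > f.py <<'E'
from h import *
from scipy.optimize import least_squares
def run():
    s=bot.read_state(); im,d=bot.capture("wrist"); W=pts("wrist",d); P=(W-np.array(s['position']))@np.array(s['tcp_rot'])  # tool coords
    print(s['position'],s['force'])
    m=bot.camera_model("wrist");T=np.array(m["tool_from_camera"]);K=np.array(m["intrinsics"])
    g=im.max(2)
    top=np.abs(W[...,2]-.064)<.003
    b=(g<40)&(cv2.dilate(top.astype(np.uint8),np.ones((9,9)))>0); b[250:]=0
    n,L,S,C=cv2.connectedComponentsWithStats(b.astype(np.uint8))
    for i in range(1,n):
        if S[i,4]<80: continue
        # contour at half level -> rays to plane z=.064
        c=cv2.findContours((L==i).astype(np.uint8),cv2.RETR_EXTERNAL,cv2.CHAIN_APPROX_NONE)[0][0][:,0].astype(float)
        (cx,cy),_,_=cv2.fitEllipse(c.astype(np.float32))
        r=T[:3,:3]@np.array([(cx-K[0,2])/K[0,0],(cy-K[1,2])/K[1,1],1]); zt=s['position'][2]-.064
        q=T[:3,3]+r*(zt-T[2,3])/r[2]; print("bore tool mm",(q*1000).round(2),S[i])
    ct=.0058
    c=(np.abs(P[...,2]-ct)<.002)&(d>0)&(np.hypot(P[...,0],P[...,1])<.022)&(P[...,0]>0)&(np.ptp(im.astype(int),axis=2)<60)
    Q=P[c][:,:2]*1000; ang=np.arctan2(Q[:,1],Q[:,0]); E=[]
    for a in np.arange(-.7,.71,.1):
        k=np.abs(ang-a)<.05
        if k.sum()>3: E.append(Q[k][np.argmax(np.hypot(*Q[k].T))])
    E=np.array(E); f=least_squares(lambda v:np.hypot(E[:,0]-v[0],E[:,1]-v[1])-16.6,[0,0],loss="soft_l1"); print("collar tool mm",f.x.round(2),len(E),np.abs(f.fun).max().round(2))
run()
E
python3 f.py
```

```text
[0.50544268 0.05489043 0.16951803] [-0.08980757  0.57501806 -1.14834104]
bore tool mm [  1.51   0.53 105.52] [245 186  20  19 231]
bore tool mm [-41.18  30.16 105.52] [275 232  17   8  81]
collar tool mm [0.49 0.36] 15 0.44
```

>>> move_arm(
  increments=[
    {"xyz":[1,0,10],"roll":0,"grip":0},
    {"xyz":[0,0,18],"roll":0,"grip":0},
    {"xyz":[0,0,18],"roll":0,"grip":0},
    {"xyz":[0,0,10],"roll":0,"grip":0},
    {"xyz":[0,0,4],"roll":0,"grip":0},
  ],
)

```text
time_s: 16.13
position: [0.5034, 0.0558, 0.1081]
tcp_rot: [[-0.957, 0.292, -0.003], [0.292, 0.957, 0.0], [0.003, -0.001, -1.0]]
force: [-0.8, -0.1, -0.0]
opening: 0.276
grasp_force: 30.0
```

>>> move_arm(
  increments=[
    {"xyz":[0,0,0],"roll":0,"grip":0},
    {"xyz":[0,0,0],"roll":0,"grip":0},
    {"xyz":[0,0,0],"roll":0,"grip":0},
    {"xyz":[0,0,0],"roll":0,"grip":0},
  ],
)

```text
time_s: 16.47
position: [0.5051, 0.0558, 0.1104]
tcp_rot: [[-0.957, 0.291, 0.002], [0.291, 0.957, -0.0], [-0.002, 0.0, -1.0]]
force: [0.7, 0.5, -1.4]
opening: 0.279
grasp_force: 30.0
```

```bash
python3 f.py; python3 m.py pics/w7.png
```

```text
[0.50506265 0.05577353 0.11037593] [ 0.69357227  0.53717796 -1.35851846]
bore tool mm [ 3.46 -0.2  46.38] [241 206  26  13 147]
bore tool mm [-19.33 -22.05  46.38] [216 233  19  17 107]
bore tool mm [-17.8   24.09  46.38] [275 232  20  18 128]
collar tool mm [0.55 0.27] 15 0.36
16.5167 [0.50493057 0.05577735 0.11032447] [ 0.14793823  1.18628668 -0.45575061] 0.27802253973774643
wrist block 0.62 15930 ztop 0.0644 mean [0.4865 0.0574 0.0635] rect c 505.5 55.3 size 110.7 80.3 ang 18.0
wrist post_short 0.71 2487 ztop 0.1366 mean [0.501  0.0573 0.1358] rect c 500.7 57.5 size 24.0 16.7 ang 72.0
foot centre 0 [312.8 375.6] edge [312.8 340.9] collar edge [312.6 356.6]
foot centre -0.002 [312.8 383.2] edge [312.8 348.7] collar edge [312.6 365.7]
foot centre -0.004 [312.8 390.8] edge [312.8 356.4] collar edge [312.6 374.7]
bore [319.  353.7]
bore [315.  360.5]
```

View pics/w7.png

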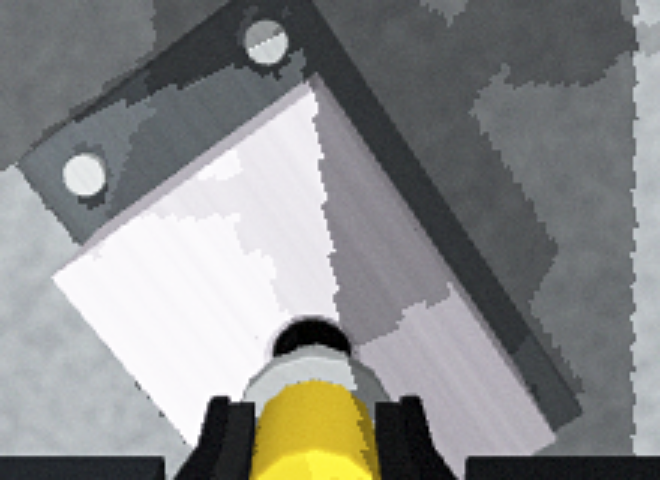

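>>> move_arm(
  increments=[
    {"xyz":[0.3,-0.5,3],"roll":0,"grip":0},
    {"xyz":[0,0,3],"roll":0,"grip":0},
    {"xyz":[0,0,3],"roll":0,"grip":0},
    {"xyz":[0,0,2],"roll":0,"grip":0},
  ],
)

```text
time_s: 17.0
position: [0.5037, 0.0554, 0.098]
tcp_rot: [[-0.957, 0.292, -0.001], [0.292, 0.957, 0.0], [0.001, -0.0, -1.0]]
force: [-0.2, -0.2, -0.6]
opening: 0.28
grasp_force: 30.0
```

>>> move_arm(
  increments=[
    {"xyz":[0,0,2],"roll":0,"grip":0},
    {"xyz":[0,0,2],"roll":0,"grip":0},
    {"xyz":[0,0,2],"roll":0,"grip":0},
  ],
)

```text
time_s: 17.25
position: [0.5039, 0.0554, 0.0923]
tcp_rot: [[-0.957, 0.292, -0.0], [0.292, 0.957, 0.0], [0.0, -0.0, -1.0]]
force: [0.1, -1.3, -1.2]
opening: 0.28
grasp_force: 30.0
```

>>> move_arm(
  increments=[
    {"xyz":[0,0,3],"roll":0,"grip":0},
    {"xyz":[0,0,4],"roll":0,"grip":0},
    {"xyz":[0,0,3],"roll":0,"grip":0},
    {"xyz":[0,0,2],"roll":0,"grip":0},
  ],
)

```text
time_s: 17.58
position: [0.5039, 0.0554, 0.0801]
tcp_rot: [[-0.957, 0.292, -0.0], [0.292, 0.957, 0.0], [0.0, -0.0, -1.0]]
force: [0.8, 0.2, -1.0]
opening: 0.28
grasp_force: 30.0
```

>>> move_arm(
  increments=[
    {"xyz":[0,0,2],"roll":0,"grip":0},
    {"xyz":[0,0,1],"roll":0,"grip":0},
    {"xyz":[0,0,1],"roll":0,"grip":0},
  ],
)

```text
time_s: 17.83
position: [0.5039, 0.0554, 0.0764]
tcp_rot: [[-0.957, 0.291, -0.0], [0.291, 0.957, 0.0], [0.0, -0.0, -1.0]]
force: [-0.4, -0.2, -1.6]
opening: 0.277
grasp_force: 30.0
```

>>> move_arm(
  increments=[
    {"xyz":[0,0,1],"roll":0,"grip":0},
    {"xyz":[0,0,1],"roll":0,"grip":0},
    {"xyz":[0,0,0],"roll":0,"grip":0},
  ],
)

```text
time_s: 18.08
position: [0.504, 0.0554, 0.0757]
tcp_rot: [[-0.957, 0.291, 0.0], [0.291, 0.957, -0.0], [-0.001, 0.0, -1.0]]
force: [-2.0, 0.3, 8.1]
opening: 0.278
grasp_force: 30.0
```

>>> move_arm(
  increments=[
    {"xyz":[0,0,0.8],"roll":0,"grip":0},
    {"xyz":[0,0,0],"roll":0,"grip":0},
    {"xyz":[0,0,0],"roll":0,"grip":0},
    {"xyz":[0,0,0],"roll":0,"grip":0},
    {"xyz":[0,0,0],"roll":0,"grip":0},
  ],
)

```text
time_s: 18.5
position: [0.504, 0.0554, 0.0757]
tcp_rot: [[-0.957, 0.291, 0.001], [0.291, 0.957, -0.0], [-0.001, 0.0, -1.0]]
force: [-2.9, -0.2, 14.2]
opening: 0.279
grasp_force: 30.0
```

>>> move_arm(
  increments=[
    {"xyz":[0,0,-1],"roll":0,"grip":0},
    {"xyz":[0,0,-1],"roll":0,"grip":60},
    {"xyz":[0,0,0],"roll":0,"grip":60},
    {"xyz":[0,0,0],"roll":0,"grip":60},
    {"xyz":[0,0,0],"roll":0,"grip":60},
  ],
)

```text
time_s: 18.92
position: [0.5039, 0.0554, 0.0756]
tcp_rot: [[-0.957, 0.291, -0.0], [0.291, 0.957, 0.0], [0.0, -0.0, -1.0]]
force: [-0.3, -0.2, 0.3]
opening: 0.496
grasp_force: 0.0
```

>>> move_arm(
  increments=[
    {"xyz":[0,0,-5],"roll":0,"grip":60},
    {"xyz":[0,0,-15],"roll":0,"grip":60},
    {"xyz":[0,0,-30],"roll":0,"grip":60},
    {"xyz":[0,0,-30],"roll":0,"grip":60},
    {"xyz":[0,0,-20],"roll":0,"grip":60},
  ],
)

```text
time_s: 19.33
position: [0.5046, 0.0554, 0.1781]
tcp_rot: [[-0.957, 0.291, 0.002], [0.291, 0.957, -0.0], [-0.002, 0.0, -1.0]]
force: [-0.3, -0.8, -0.3]
opening: 0.598
grasp_force: 0.0
```

>>> move_arm(
  increments=[
    {"xyz":[0,0,-10],"roll":0,"grip":60},
    {"xyz":[0,0,0],"roll":0,"grip":60},
    {"xyz":[0,0,0],"roll":0,"grip":60},
    {"xyz":[0,0,0],"roll":0,"grip":60},
    {"xyz":[0,0,0],"roll":0,"grip":60},
  ],
)

```text
time_s: 19.75
position: [0.503, 0.0555, 0.1846]
tcp_rot: [[-0.957, 0.292, -0.003], [0.292, 0.957, 0.0], [0.003, -0.001, -1.0]]
force: [0.5, 0.8, 1.1]
opening: 0.599
grasp_force: 0.0
```

```bash
python3 m.py pics/w8.png; python3 - <<'E'
from h import *
im,d=bot.capture("top"); W=pts("top",d); cv2.imwrite("pics/top1.png",im[...,::-1])
for l in ("rod","stand_mouth","post_short","post_mid","post_long","oilcan","bin","screwdriver"): tops(l,"top",W,d,.004)
E
```

```text
19.75 [0.50297393 0.05548662 0.18457215] [0.53635835 0.78232125 1.11564656] 0.598613641813511
wrist block 0.65 11284 ztop 0.0645 mean [0.5019 0.0557 0.0636] rect c 505.6 55.3 size 110.3 80.2 ang 18.0
wrist post_short 0.97 1058 ztop 0.1023 mean [0.5034 0.056  0.1014] rect c 503.6 55.9 size 23.3 23.9 ang 38.8
foot centre 0 [312.8 375.6] edge [312.8 340.9] collar edge [312.6 356.6]
foot centre -0.002 [312.8 383.2] edge [312.8 348.7] collar edge [312.6 365.7]
foot centre -0.004 [312.8 390.8] edge [312.8 356.4] collar edge [312.6 374.7]
bore [320.5 277.5]
bore [317.5 282.8]
top rod 0.53 231 ztop 0.1395 mean [0.5529 0.2738 0.138 ] rect c 552.8 274.2 size 21.1 21.2 ang 73.3
top stand_mouth 0.56 1175 ztop 0.0920 mean [0.5523 0.2708 0.0898] rect c 553.3 272.6 size 70.8 69.8 ang 86.4
top post_mid 0.67 203 ztop 0.1066 mean [ 0.5178 -0.314   0.1049] rect c 517.7 -313.9 size 19.6 23.5 ang 0.2
top post_long 0.68 181 ztop 0.1066 mean [ 0.5174 -0.3134  0.1048] rect c 517.7 -313.1 size 19.6 21.9 ang 0.2
top oilcan 0.8 586 ztop 0.1213 mean [ 0.7022 -0.1981  0.1204] rect c 701.8 -197.7 size 24.1 24.2 ang 87.9
top bin 0.98 3302 ztop 0.0705 mean [0.7123 0.2304 0.0701] rect c 712.8 228.6 size 101.0 150.1 ang 74.2
top screwdriver 0.8 547 ztop 0.0279 mean [ 0.7423 -0.0609  0.026 ] rect c 743.3 -61.8 size 18.6 97.7 ang 3.1
```

View pics/w8.png

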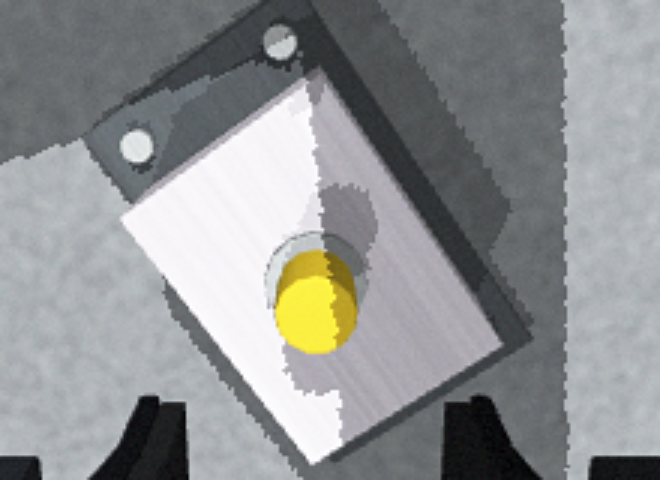

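The picture shows the yellow post upright, with its collar flat on the block. The knob top is at 0.102 m, as expected, and the fingers are clear.

```bash
python3 -c "
from rig import bot; print(bot.hand_in())"
```

```text
the job is handed in; nothing more can be done
None
```

The bore is 26 mm deep; the rod is back in its stand, the yellow post is in the bore and was pressed down with about 14 N, and the job is handed in (the result was not reported).

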